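Face the jar to the label reader and lock the jar stop one hole closer

TASK

Turn the lidded glass jar in its ring on the bamboo rack until its label faces the small reader block at the end of the rack. Then pull up the spring plunger of the sliding jar stop, slide the stop to the next hole towards the jar and let the pin go fully home there. Finish while still holding the plunger knob with the pin fully down in that hole, so that it can be screwed tight, and leave the cup, pot lid, spatula and pill organiser where they are.

Things in the scene. Friction and masses are not known exactly. Their poses are not given: they have to be found in the camera images.
- reader_window (a point): Centre of the dark window of the reader block, 38 mm above the shelf, facing the jar (towards the rack's -y). Rack frame: (0, 133, 38) mm.
- rack: Bamboo board fixed to the shelf: 390 mm long along its own y, 110 mm wide (x), 10 mm thick. Origin on its underside, z up. In line at x = 0 stand, along y: a rail (30 mm wide, top 34 mm above the shelf, y -195 to +5 mm) with the sliding jar stop, then the jar's ring, then a white reader block (56 mm wide, 60 mm high, y 133 to 169 mm).
- ring (a point): Centre of the jar's place on the board, rack frame (0, 80, 10) mm: a low wooden ring, bore 74 mm, rim 6 mm above the board.
- next_hole (a point): Mouth of the next hole towards the jar, a 10 mm square hole in the rail's top, rack frame (0, -50, 34) mm. The other holes are at y = -100 mm (the pin is there at the start) and -150 mm.
- jar: Loose empty glass jar in the ring (about 0.24 kg, 4 mm play): 66 mm diameter, 70 mm high, then a fixed steel lid 68 mm wide to 82 mm, then a fixed round wooden knob, 36 mm diameter, from 82 to 112 mm. Origin: centre of its underside, 10 mm above the shelf; z up. The paper label is on its own +y side: jar yaw equal to rack yaw = facing the reader. It starts turned away by 0.9 rad or more.
- jar_label (a point): Middle of the paper label on the glass, jar frame (0, 33, 36) mm. A small steel tab, 16 mm wide, sticks out 11 mm from the lid's rim right above it and shows the label's side from above.
- knob: Black round plunger knob on the steel sliding jar stop, upright, 28 mm diameter, 30 mm high. Origin: its centre, 77 mm above the shelf with the pin home; axes as the rack's. Pulled straight up (4 to 6 N) it lifts the 8 mm round-ended pin; the stop then slides with it (about 2 N). Below it: a 24 mm collar (top 55 mm above the shelf) on a sleeve 44 mm wide (top 42 mm).
- stop_face (a point): Middle of the rubber face of the jar stop's upright plate (54 mm wide, top 60 mm above the shelf), 85 mm from the knob's axis on the jar side. In the next hole it ends about 12 mm short of the jar.
- section (a joint): Slide of the jar stop along the rail in m: 0 at the start (pin in the middle hole), positive towards the jar (rack +y); the next hole towards the jar is at 0.050, range -0.055 to 0.060. With the pin in a hole it has about 1 mm play and is locked.
- plunger (a joint): Lift of the plunger in m: 0 = pin fully home in a hole, the tip clears the rail's top at 0.010, end of travel 0.016. A spring drives it down; between holes it rides on the rail at 0.010.
- cup: Bystander: purple sippy cup with flip-top lid, 76 mm diameter, about 118 mm high; origin centre of underside.
- pot_lid: Bystander: small steel pot lid lying flat, 140 mm diameter, 38 mm high with its knob; origin centre of underside.
- spatula: Bystander: bamboo spatula lying flat, 280 mm long, along its own x; origin under its middle.
- pill_box: Bystander: round green plastic pill organiser with flaps, 90 mm diameter, 24 mm high; origin centre of underside.
Things that resemble listed ones, but are neither listed nor needed, are in the scene too. What is meant by the jar is not orange, and is the smaller of those in its own colour.

How it is judged:
By the outcome, as a careful person would: the job done as asked, in the order asked, and still so for the second after the job is handed in, while the arm keeps its last pose, push and grip.
It also fails if it takes over 51 s, if anything falls off the work surface, if the arm or the gripper's body presses on something with over 40 N, if the wrist force passes 120 N, or if a joint passes its speed limit or range.

ROBOT

A 6-joint arm with a two-finger parallel gripper is mounted at the origin on the work surface. World frame = base frame: x ahead of the robot, y to its left, z up, the work surface at z = 0. Lengths are in mm, angles in rad, forces in N, time in s.
With the tool pointing down it reaches from about 350 to 775 mm from the base axis. Payload 7.3 kg.
Tool frame: the origin (TCP) lies between the finger pads; the fingertips stand 17 mm ahead of it and the grasp point (between the pads) lies 2 mm behind it; z points along the fingers, y is the direction in which the jaws open and shut (so a half turn about z gives the same grasp; the last joint's range is limited). The gripper opens to 92 mm and grips with 3 to 60 N. Pads are 19 mm wide; open, the fingers measure 130 mm over their backs; the gripper's body (75 mm by 190 mm) begins 47 mm behind the grasp point.
Start: joints at [-1.371, 0.342, 1.524, -0, 1.275, -0.146], TCP at [177.971, -493.933, 243.741] pointing down, gripper open.
Joint ranges: [-2.53, 2.53], [-0.77, 2.02], [0.04, 2.7], [-1, 4.14], [0.28, 2.66], [-3.11, 3.11]. Speed limits (rad/s): [2.57, 2.57, 3.14, 3.14, 3.14, 3.14].

INTERFACE

Orientations are given as [roll, pitch, yaw] about the fixed x, y, z axes, in that order (R = Rz(yaw) Ry(pitch) Rx(roll)).
In Python, from plant import get_obs, capture, get_calibration, close_job gives the robot as it stands.
- The arm moves only by the tool carry_out, never from a script. Its argument "moves" is one flat list of numbers, 7 for each row, row after row: the shift along the tool's x, y, z normalised to -1 to 1, where 1 is 40 cm, then the turn, a rotation vector about the tool's x, y, z normalised to -1 to 1, where 1 is 30 degrees, then the opening, from 0 (shut) to 1 (fully open). A call has exactly 8 rows; each row is the pose to reach, as a shift and turn from the pose measured when the call began, along the tool's axes at that moment; what a row does not reach only later rows make up. A row lasts 1/10 s, in which the tool goes at most 50 mm and 8.59 degrees, less where a joint would pass 70% of its speed; a pose out of reach is approached as far as the arm can. A call with a number of a shift or a turn outside -1 to 1 is refused whole. A call with a gripper value outside its range is refused whole. The fingers move at their own pace and stop on an object; the grip force is fixed at half the most. Time passes only in rows, so rows that repeat a pose let the fingers close, or fill a call up. It gives the time, the measured TCP pose, the force and the opening at its end, in the units of the state.
- get_obs(): the state, without advancing time (a new reading comes with each control period).
- capture(name): name is "scene" or "top" or "wrist"; returns the picture (384x512x3 uint8, red, green, blue); there is no depth.
- get_calibration(name): a dict with "vfov" (degrees; the focal length in pixels is half the picture's height over the tangent of half this angle, whatever the lens; pixels are square), "cx", "cy" (the principal point, pixels), "cam_to_world" (4x4, takes a point from camera to world coordinates). Camera axes: x right, y up, looking along -z (the intrinsics and any distortion apply to the point x, -y, -z); pixel columns grow to the right and rows downward; lengths in mm; the calibration is good to about 2 mm. A picture is of the moment at which its call begins: read the wrist's pose just before it. get_calibration takes no time and is no camera call; for the wrist camera it gives the pose at the moment of the call.
- close_job(): hands the job in, once; it reports no verdict.
The state is a dict: "time": time; "joint_positions": joint angles; "dq": joint speeds; "tau": joint torques, N m; "tool_pos": TCP position; "tcp_rot": TCP orientation; "contact_force": force on the tool from outside, world axes, zero at the start; "moment": the same for the moment, N m; "grip_width": finger opening in mm.
Only numpy, scipy, OpenCV 4.12 (cv2) and the standard library are available. Lean on these libraries where they do the work, as an engineer would, in place of code of your own. Each camera call takes 0.05 s, during which the arm holds its last target.

## Working session

There is one attempt and no reset: what is moved stays moved. The work goes in short steps, Python scripts to look and compute and a tool call to move; the robot and the scene stay as the last step left them, time stands still between calls to the robot, and variables do not carry over. Pictures are saved under pics/ and viewed, and the job is handed in when it is done.

Besides the shell and the picture viewer there is one more tool, called after ">>>" as name(argument=value, ...), one argument or row to a line, values as JSON. carry_out: Moves the arm, as the interface text tells. Scaled input: -1 to 1 covers 40 cm each way for a shift and 30 degrees each way for a turn. Its arguments: {"type":"object","properties":{"moves":{"type":"array","items":{"type":"number"}}},"required":["moves"]}

```bash
mkdir -p pics; ls; python3 - <<'E'
from plant import *
import cv2
print(get_obs())
for n in ("scene","top","wrist"):
    c=get_calibration(n); print(n,c)
    cv2.imwrite(f"pics/{n}0.png",capture(n)[:,:,::-1])
E
```

```text
pics
{'time': 0.0, 'joint_positions': array([-1.37100166e+00,  3.42714756e-01,  1.52501645e+00,  2.47774057e-06,
        1.27540548e+00, -1.45982109e-01]), 'dq': array([ 3.21726056e-04,  6.59189494e-04, -1.37569802e-04,  3.02769789e-04,
        3.92625927e-05, -4.03824802e-04]), 'tau': array([-2.46486015e-03, -4.31256795e+01, -2.44222176e+01,  7.16584828e-02,
        5.60771464e-02, -1.44944620e-04]), 'tool_pos': array([ 177.89052356, -493.53575854,  243.04928267]), 'tcp_rot': array([-3.14006539e+00, -2.26944506e-04,  3.45775877e-01]), 'contact_force': array([ 0.23692161, -0.5030206 , -0.56934629]), 'moment': array([ 0.06760522, -0.0304545 , -0.03260083]), 'grip_width': 91.88651827290678}
scene {'vfov': 43.48203215961048, 'cx': 253.72252792690318, 'cy': 191.09138426681355, 'cam_to_world': array([[ 3.98247004e-01, -7.86752059e-01,  4.71614802e-01,
         1.31633093e+03],
       [ 9.17269099e-01,  3.43866398e-01, -2.00931085e-01,
        -3.00954805e+02],
       [-4.08953884e-03,  5.12617887e-01,  8.58607115e-01,
         1.43330006e+03],
       [ 0.00000000e+00,  0.00000000e+00,  0.
[... 225 characters left out ...]
       [-9.99847489e-01, -1.62367529e-02,  6.43170212e-03,
         1.80252257e+01],
       [ 4.25595915e-03,  1.30642539e-01,  9.91420402e-01,
         1.26727219e+03],
       [ 0.00000000e+00,  0.00000000e+00,  0.00000000e+00,
         1.00000000e+00]])}
wrist {'vfov': 59.030285248811126, 'cx': 255.90403858429588, 'cy': 192.7721216462703, 'cam_to_world': array([[ 3.38401297e-01,  8.98785328e-01,  2.78692475e-01,
         2.52250759e+02],
       [-9.41001686e-01,  3.23415738e-01,  9.95895952e-02,
        -4.67276717e+02],
       [-6.23865596e-04, -2.95951337e-01,  9.55202815e-01,
         3.83395594e+02],
       [ 0.00000000e+00,  0.00000000e+00,  0.00000000e+00,
         1.00000000e+00]])}
```

View pics/scene0.png

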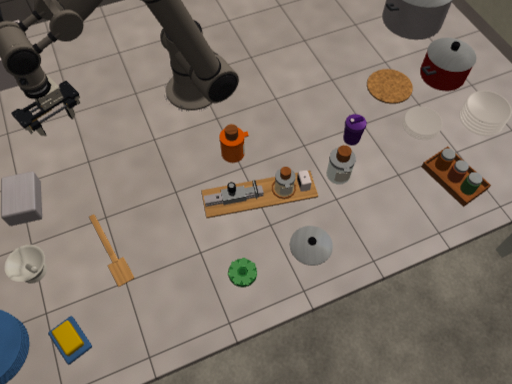

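View pics/top0.png

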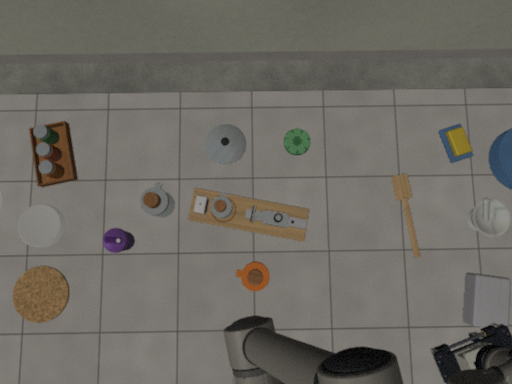

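View pics/wrist0.png

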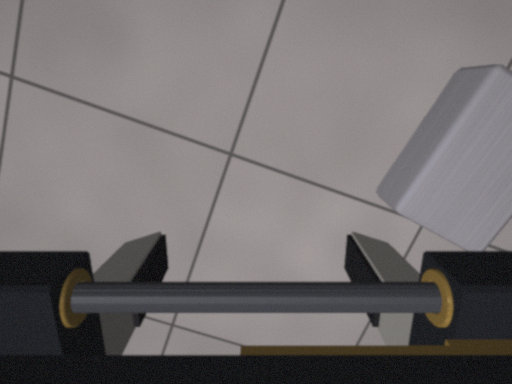

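Jar candidates in the top view: the grey jar in the ring (222,208), a larger grey jar off the rack (154,201), and an orange jar (255,277). By the description it is the smaller grey one in the ring. I'll check it in a close crop and measure it.

```bash
cat > h.py <<'E'
import numpy as np, cv2
from plant import *
def ray(n,u,v,cal=None):
    c=cal or get_calibration(n); f=192/np.tan(np.radians(c['vfov']/2)); T=c['cam_to_world']
    d=T[:3,:3]@np.array([(u-c['cx'])/f,-(v-c['cy'])/f,-1.]); return T[:3,3],d
def onz(n,u,v,z,cal=None):
    o,d=ray(n,u,v,cal); return (o+d*(z-o[2])/d[2])
def proj(n,p,cal=None):
    c=cal or get_calibration(n); f=192/np.tan(np.radians(c['vfov']/2)); T=c['cam_to_world']
    q=T[:3,:3].T@(np.asarray(p,float)-T[:3,3]); return np.array([c['cx']+f*q[0]/-q[2],c['cy']-f*q[1]/-q[2]])
E
python3 - <<'E'
import cv2,numpy as np
t=cv2.imread('pics/top0.png');s=cv2.imread('pics/scene0.png')
a=cv2.resize(t[180:250,180:320],None,fx=5.5,fy=5.5,interpolation=cv2.INTER_CUBIC)
cv2.imwrite('pics/c1.png',a)
b=cv2.resize(s[130:230,190:360],None,fx=4.5,fy=4.5,interpolation=cv2.INTER_CUBIC)
cv2.imwrite('pics/c2.png',b)
E
```

```text
(no output)
```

View pics/c1.png

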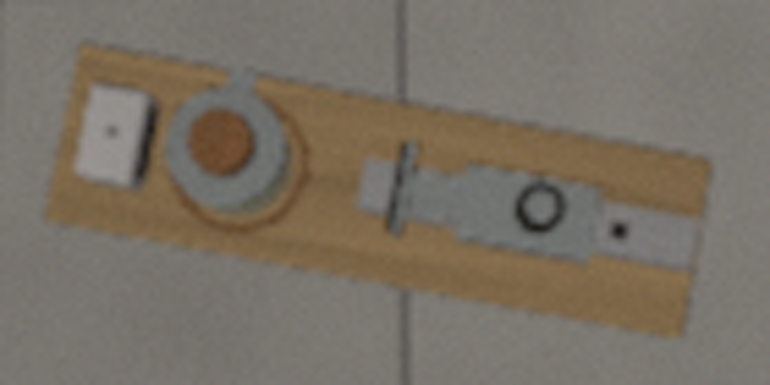

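View pics/c2.png

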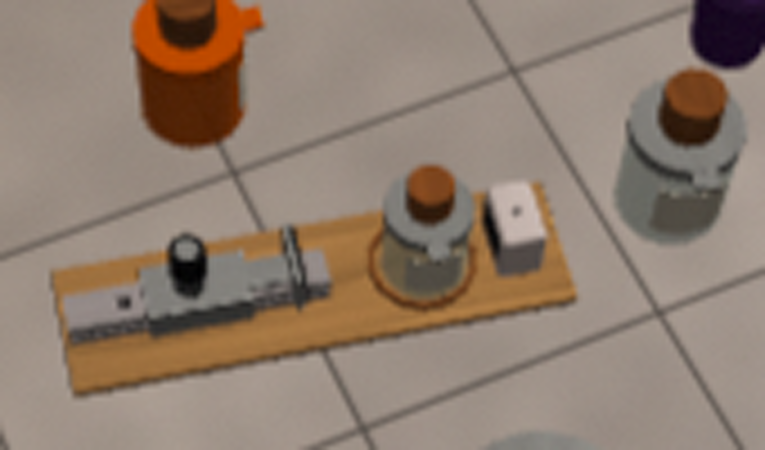

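The crop shows the smaller grey jar standing in the ring. In the c1 crop its tab is at (242,75), the knob top at (220,142), the reader at (115,135) and the plunger knob at (540,207). The tab points to the rack's side, not at the reader.

```bash
python3 - <<'E'
from h import *
t=cv2.imread('pics/top0.png')
hsv=cv2.cvtColor(t,cv2.COLOR_BGR2HSV)
m=cv2.inRange(hsv,(8,70,60),(30,255,255)); m[:, :186]=0;m[:,312:]=0;m[:186]=0;m[242:]=0
m=cv2.morphologyEx(m,cv2.MORPH_CLOSE,np.ones((5,5)))
cs=max(cv2.findContours(m,0,2)[0],key=cv2.contourArea)
r=cv2.minAreaRect(cv2.convexHull(cs));box=cv2.boxPoints(r);print(r,box)
W=np.array([onz('top',u+0,v,10) for u,v in box]);print(W.round(1))
P=lambda x,y,z:onz('top',x/5.5+180-.4,y/5.5+180-.4,z)
Wm=np.array([P(85,42,10),P(712,158,10),P(682,336,10),P(47,220,10)]);print(Wm.round(1))
for Q in (W,Wm):
    print([round(float(np.linalg.norm(Q[i]-Q[i-1])),1) for i in range(4)])
c=Wm.mean(0); a=((Wm[0]+Wm[3])-(Wm[1]+Wm[2])); yaw=np.arctan2(-a[0],a[1]);print('rack',c,yaw,np.degrees(yaw))
R=np.array([[np.cos(yaw),-np.sin(yaw)],[np.sin(yaw),np.cos(yaw)]])
loc=lambda p:(R.T@(p[:2]-c[:2])).round(1)
jk=P(220,142,122);tab=P(242,75,90);kn=P(540,207,92)
print('jarknob',jk,loc(jk),'tab',tab,loc(tab),'knob',kn,loc(kn))
d=tab-jk; print('tab angle rel rack deg',np.degrees(np.arctan2(-d[0],d[1])-yaw))
for n,p in dict(ring=(0,80),knob=(0,-100),hole=(0,-50),read=(0,133)).items(): print(n,(R@np.array(p)+c[:2]).round(1))
# two view on the jar knob top and plunger
for (u1,v1),(u2,v2) in [(((220)/5.5+179.6,142/5.5+179.6),(432/4.5+189.6,182/4.5+129.6)),((540/5.5+179.6,207/5.5+179.6),(188/4.5+189.6,247/4.5+129.6))]:
    o1,d1=ray('top',u1,v1);o2,d2=ray('scene',u2,v2)
    A=np.stack([d1,-d2],1);s=np.linalg.lstsq(A,o2-o1,rcond=None)[0]
    p1=o1+s[0]*d1;p2=o2+s[1]*d2;print(p1.round(1),p2.round(1))
E
```

```text
((248.58148193359375, 214.2831573486328), (117.26609802246094, 32.86167526245117), 10.512627601623535) [[187.93475 219.74048]
 [193.93045 187.43039]
 [309.2282  208.82584]
 [303.2325  241.13593]]
[[ 533.6  248.9   10. ]
 [ 641.3  229.7   10. ]
 [ 563.2 -152.8   10. ]
 [ 457.  -129.5   10. ]]
[[ 641.9  226.    10. ]
 [ 564.9 -152.3   10. ]
 [ 458.5 -130.8   10. ]
 [ 534.1  248.2   10. ]]
[386.1, 109.4, 390.4, 108.7]
[110.1, 386.0, 108.6, 386.4]
rack [549.83479244  47.76314075  10.        ] -0.1989393383368369 -11.398384465825893
jarknob [566.17621377 133.0264093  122.        ] [-0.8 86.8] tab [608.03518969 123.65004986  90.        ] [42.1 85.9] knob [530.0133664  -43.55360204  92.        ] [ -1.4 -93.4]
tab angle rel rack deg -91.22738572738872
ring [565.6 126.2]
knob [530.1 -50.3]
hole [540.   -1.3]
read [576.1 178.1]
[565.9 132.8 124.3] [565.7 132.1 124.2]
[529.7 -43.4  95.4] [529.2 -44.7  95.4]
```

>>> carry_out(
  moves=[0.1,-0.07,-0.02,0,0,0,1,0.2,-0.14,-0.04,0,0,0,1,0.3,-0.21,-0.06,0,0,0,1,0.4,-0.28,-0.08,0,0,0,1,0.5,-0.35,-0.09,0,0,0,1,0.6,-0.42,-0.09,0,0,0,1,0.69,-0.49,-0.09,0,0,0,1,0.69,-0.49,-0.09,0,0,0,1],
)

```text
time: 0.95
tool_pos: [373.0, -211.4, 279.5]
tcp_rot: [-3.139, -0.001, 0.352]
contact_force: [0.0, -0.8, 0.1]
grip_width: 92.1
```

>>> carry_out(
  moves=[0.1,-0.07,-0.02,0,0,0,1,0.2,-0.14,-0.04,0,0,0,1,0.3,-0.21,-0.06,0,0,0,1,0.4,-0.28,-0.08,0,0,0,1,0.5,-0.35,-0.09,0,0,0,1,0.6,-0.42,-0.09,0,0,0,1,0.67,-0.49,-0.09,0,0,0,1,0.67,-0.49,-0.09,0,0,0,1],
)

```text
time: 1.75
tool_pos: [558.2, 68.2, 315.1]
tcp_rot: [-3.138, -0.001, 0.357]
contact_force: [0.1, -0.6, -0.7]
grip_width: 92.0
```

```bash
python3 - <<'E'
from h import *
P=lambda x,y,z:onz('top',x,y,z)
print('orange base',P(255,277,50),'knob top~',P(256,277,140), 'big',P(150,201,140))
o=get_obs();print(o['tool_pos'],o['tcp_rot'],o['time'])
import pickle;pickle.dump(get_calibration('wrist'),open('w1.pkl','wb'))
cv2.imwrite("pics/w1.png",capture('wrist')[:,:,::-1])
E
```

```text
orange base [346.913735    30.01472275  50.        ] knob top~ [353.01278453  26.22488939 140.        ] big [580.68245087 338.23056841 140.        ]
[558.16398543  68.21886336 315.14056324] [-3.13772268e+00 -8.29299711e-04  3.56733719e-01] 1.75
```

View pics/w1.png

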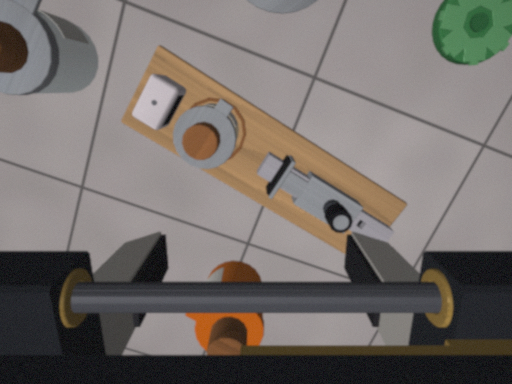

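The wrist view shows the jar's wooden knob top at about (204,138), its tab at (222,106), the reader at (157,101) and the plunger knob at (341,221). The orange jar is well off the rack.

```bash
python3 - <<'E'
from h import *
import pickle; cal=pickle.load(open('w1.pkl','rb'))
im=cv2.imread('pics/w1.png')
cv2.imwrite('pics/w1a.png',cv2.resize(im[30:180,110:260],None,fx=4,fy=4,interpolation=cv2.INTER_CUBIC))
cv2.imwrite('pics/w1b.png',cv2.resize(im[140:260,250:420],None,fx=4,fy=4,interpolation=cv2.INTER_CUBIC))
P=lambda u,v,z:onz('w',u,v,z,cal)
A=P(160,46,10);B=P(406,205,10);C=P(123,121,10)
print(A,B,C,np.linalg.norm(A-B),np.linalg.norm(A-C))
d=A-B;yaw=np.arctan2(-d[0],d[1]);print('yaw',yaw)
c=(B+C)/2;R=np.array([[np.cos(yaw),-np.sin(yaw)],[np.sin(yaw),np.cos(yaw)]])
loc=lambda p:(R.T@(p[:2]-c[:2])).round(1)
for n,p in dict(jk=P(204,138,117),kn=P(341,221,92),tab=P(223,104,90)).items():print(n,p,loc(p))
print(c)
E
```

```text
[636.75408203 222.35474561  10.        ] [ 558.89028954 -153.13293927   10.        ] [533.63943613 243.01945744  10.        ] 383.47590755502165 105.16492055511483
yaw -0.2044691706590361
jk [569.24000317 127.8209909  117.        ] [ 5.7 85.8]
kn [528.91029318 -46.67950785  92.        ] [  1.6 -93.2]
tab [604.86000078 122.68166659  90.        ] [41.6 88. ]
[546.26486283  44.94325908  10.        ]
```

View pics/w1a.png

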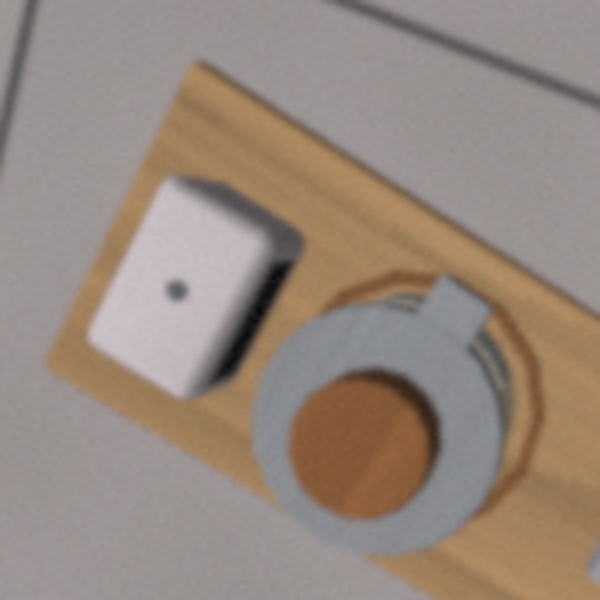

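View pics/w1b.png

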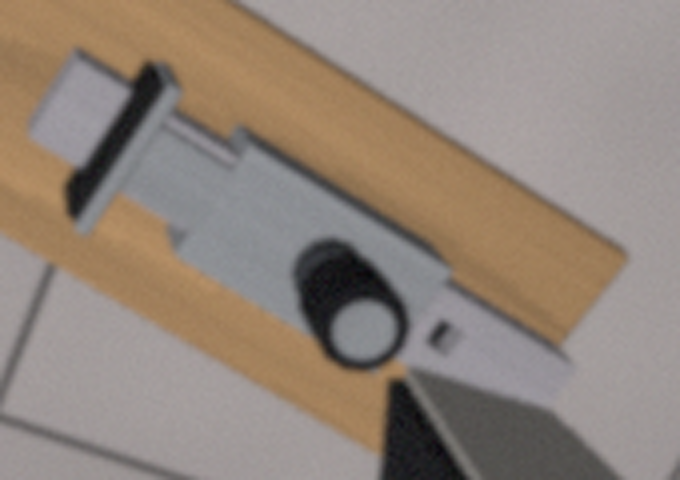

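```bash
python3 - <<'E'
from h import *
import pickle; cal=pickle.load(open('w1.pkl','rb'))
P=lambda u,v,z:onz('w',u,v,z,cal)
a=lambda x,y,z:P(109.6+x/4,29.6+y/4,z)
b=lambda x,y,z:P(249.6+x/4,139.6+y/4,z)
k=a(362,446,122);l=a(377,430,92);t=a(465,295,92);pk=b(364,331,92)
print('jarknob',k,'lid',l,'tab',t,'plunger',pk)
for f in (k,l):
    d=t-f;print('tab yaw',np.arctan2(-d[0],d[1]), np.linalg.norm(d))
d=k-pk;print('line yaw',np.arctan2(-d[0],d[1]),np.linalg.norm(d[:2]))
for z in (60,):
    q=[a(172,178,60),a(270,240,60),a(183,396,60),a(90,335,60)];print(np.array(q).round(1))
    e=q[0]-q[1];print('reader yaw',np.arctan2(-e[0],e[1]));e=q[3]-q[2];print(np.arctan2(-e[0],e[1]))
    e=q[0]-q[3];print(np.arctan2(e[1],e[0]));e=q[1]-q[2];print(np.arctan2(e[1],e[0]))
# board long edges
e=a(197,62,10)-b(628,256,10);print('edge',np.arctan2(-e[0],e[1]))
e=a(197,62,10)-a(47,362,10);print(np.arctan2(e[1],e[0]))
e=b(160,65,60)-b(85,230,60);print('plate',np.arctan2(e[1],e[0]))
E
```

```text
jarknob [565.93479945 130.0011106  122.        ] lid [565.44353479 130.68877985  92.        ] tab [606.66017246 119.96824498  92.        ] plunger [527.2266912  -46.94660567  92.        ]
tab yaw -1.8123406914366575 51.567571201507974
tab yaw -1.8252600373920815 42.5880392644212
line yaw -0.21536198904809953 181.13202902431553
[[605.8 208.   60. ]
 [599.5 178.   60. ]
 [549.3 189.3  60. ]
 [556.7 218.7  60. ]]
reader yaw -0.2067835439194098
-0.2455678790123283
-0.21568261323707968
-0.2216258086543038
edge -0.1995710123587283
-0.2040058576806946
plate -0.04088794965295231
```

>>> carry_out(
  moves=[0.04,-0.07,0.05,0,0,0,1,0.073,-0.139,0.12,0,0,0,1,0.073,-0.139,0.22,0,0,0,1,0.073,-0.139,0.3,0,0,0,1,0.073,-0.139,0.36,0,0,0,1,0.073,-0.139,0.39,0,0,0,1,0.073,-0.139,0.39,0,0,0,1,0.073,-0.139,0.39,0,0,0,1],
)

```text
time: 2.6
tool_pos: [565.9, 128.0, 160.6]
tcp_rot: [-3.139, -0.001, 0.354]
contact_force: [1.3, -0.0, 0.5]
grip_width: 91.8
```

```bash
python3 - <<'E'
from h import *
o=get_obs();print(o['tool_pos'],o['tcp_rot'],o['time'])
cv2.imwrite("pics/w2.png",capture('wrist')[:,:,::-1])
cal=get_calibration('wrist');print(proj('w',[566,130.5,122],cal))
E
```

```text
[565.85947168 127.98257047 160.5789219 ] [-3.13942200e+00 -1.31364413e-03  3.54490045e-01] 2.6
[251.67734388 230.6022049 ]
```

View pics/w2.png

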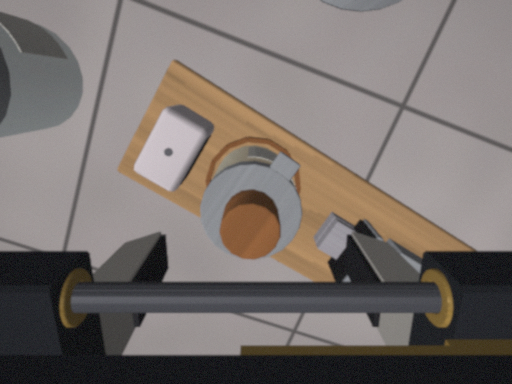

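Knob top at (250,231) matches the predicted (252,231). Now descend and grip.

>>> carry_out(
  moves=[0.003,-0.006,0.04,0,0,0,0.9,0.003,-0.006,0.08,0,0,0,0.8,0.003,-0.006,0.11,0,0,0,0.7,0.003,-0.006,0.118,0,0,0,0.6,0.003,-0.006,0.118,0,0,0,0.6,0.003,-0.006,0.118,0,0,0,0.5,0.003,-0.006,0.118,0,0,0,0.2,0.003,-0.006,0.118,0,0,0,0.2],
)

```text
time: 3.45
tool_pos: [566.7, 131.1, 114.4]
tcp_rot: [-3.14, -0.003, 0.355]
contact_force: [0.5, -0.2, 0.9]
grip_width: 35.7
```

>>> carry_out(
  moves=[0,0,0,0,0,0,0.2,0,0,0,0,0,0,0.2,0,0,0,0,0,0,0.2,0,0,0,0,0,0,0.2,0,0,0,0,0,0,0.2,0,0,0,0,0,0,0.2,0,0,0,0,0,0,0.2,0,0,0,0,0,0,0.2],
)

```text
time: 4.25
tool_pos: [566.8, 131.1, 114.4]
tcp_rot: [-3.14, -0.003, 0.355]
contact_force: [-1.2, 1.0, -0.6]
grip_width: 35.5
```

```bash
python3 - <<'E'
from h import *
o=get_obs();print(o)
E
```

```text
{'time': 4.25, 'joint_positions': array([0.09427771, 0.56957539, 1.53664703, 0.00314076, 1.03255491,
       1.30873924]), 'dq': array([ 2.45189427e-04,  1.52359188e-05,  9.74401330e-04, -1.09257861e-03,
        3.83333966e-04, -9.03347635e-04]), 'tau': array([-3.09285689e-01, -5.18751061e+01, -2.17370045e+01, -6.98670535e-02,
       -1.80959255e-01, -3.18984043e-03]), 'tool_pos': array([566.75078922, 131.14717301, 114.4403398 ]), 'tcp_rot': array([-3.13971245, -0.0034169 ,  0.35472534]), 'contact_force': array([-1.18320013,  1.014326  , -0.56043668]), 'moment': array([ 0.06170903,  0.08520196, -0.00516477]), 'grip_width': 35.47051548255579}
```

>>> carry_out(
  moves=[0,0,0,0,0,-0.15,0.2,0,0,0,0,0,-0.32,0.2,0,0,0,0,0,-0.49,0.2,0,0,0,0,0,-0.66,0.2,0,0,0,0,0,-0.83,0.2,0,0,0,0,0,-1,0.2,0,0,0,0,0,-1,0.2,0,0,0,0,0,-1,0.2],
)

```text
time: 5.05
tool_pos: [566.8, 131.1, 114.4]
tcp_rot: [3.141, -0.004, 0.876]
contact_force: [0.6, 0.2, -2.9]
grip_width: 35.2
```

>>> carry_out(
  moves=[0,0,0,0,0,-0.15,0.2,0,0,0,0,0,-0.32,0.2,0,0,0,0,0,-0.49,0.2,0,0,0,0,0,-0.66,0.2,0,0,0,0,0,-0.83,0.2,0,0,0,0,0,-1,0.2,0,0,0,0,0,-1,0.2,0,0,0,0,0,-1,0.2],
)

```text
time: 5.85
tool_pos: [566.9, 131.1, 114.3]
tcp_rot: [3.139, -0.003, 1.396]
contact_force: [0.7, 0.6, -1.9]
grip_width: 35.2
```

>>> carry_out(
  moves=[0,0,0,0,0,-0.15,0.2,0,0,0,0,0,-0.32,0.2,0,0,0,0,0,-0.49,0.2,0,0,0,0,0,-0.66,0.2,0,0,0,0,0,-0.83,0.2,0,0,0,0,0,-1,0.2,0,0,0,0,0,-1,0.2,0,0,0,0,0,-1,0.2],
)

```text
time: 6.65
tool_pos: [566.8, 131.2, 114.3]
tcp_rot: [3.138, -0.002, 1.916]
contact_force: [0.6, 0.4, -2.5]
grip_width: 35.5
```

```bash
python3 - <<'E'
from h import *
o=get_obs();print(o['tool_pos'],o['tcp_rot'],o['contact_force'],o['moment'])
import pickle;pickle.dump(get_calibration('wrist'),open('w3.pkl','wb'))
cv2.imwrite("pics/w3.png",capture('wrist')[:,:,::-1])
cv2.imwrite("pics/t3.png",cv2.resize(capture('top')[160:260,150:330,::-1],None,fx=4.4,fy=4.4,interpolation=cv2.INTER_CUBIC))
E
```

```text
[566.82367978 131.24672746 114.26950853] [ 3.13808897e+00 -2.07279522e-03  1.91585841e+00] [ 0.60386835  0.41477472 -2.5268173 ] [ 0.06170386 -0.16592548  0.01060708]
```

View pics/w3.png

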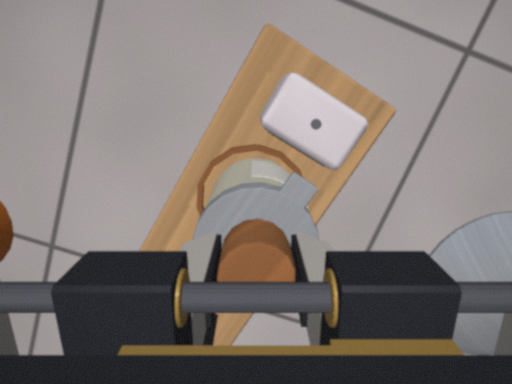

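View pics/t3.png

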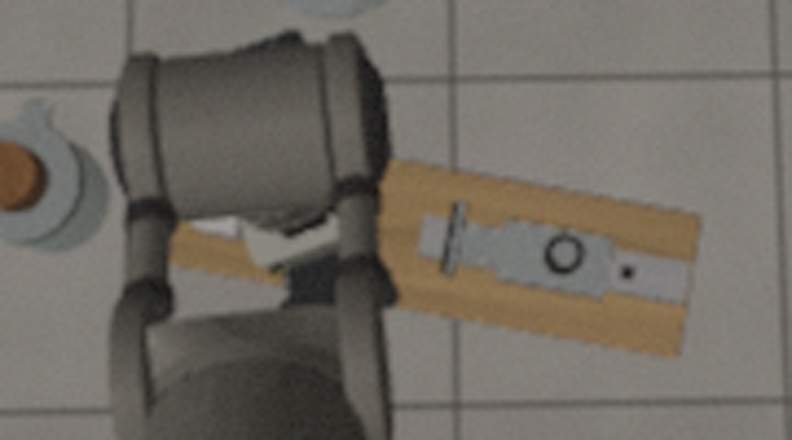

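Tab end is at about (307,187), reader top at (315,120) and the board corners at (268,24) and (394,111). I'll measure the tab and rack angles from these.

```bash
python3 - <<'E'
from h import *
import pickle; cal=pickle.load(open('w3.pkl','rb'))
im=cv2.imread('pics/w3.png')
x0,y0=180,10
c=cv2.resize(im[10:260,180:410],None,fx=2.4,fy=2.4,interpolation=cv2.INTER_CUBIC)
p=np.array([566.8,131.2])
for yaw,col in ((-.21,(0,0,255)),(-.26,(255,0,0)),):
    q=p+45*np.array([-np.sin(yaw),np.cos(yaw)])
    for zz in (91,):
        a=proj('w',[*p,92],cal);b=proj('w',[*q,92],cal)
        cv2.line(c,tuple(((a-[x0,y0])*2.4).astype(int).tolist()),tuple(((b-[x0,y0])*2.4).astype(int).tolist()),col,1)
cv2.imwrite('pics/w3c.png',c)
P=lambda u,v,z:onz('w',u,v,z,cal)
e=P(268,24,10)-P(394,111,10);print(P(268,24,10),P(394,111,10),np.linalg.norm(e),np.arctan2(-e[1],-e[0]))
e=P(268,24,10)-P(140,247,10);print('long edge',np.arctan2(-e[0],e[1]))
E
```

```text
[532.65162924 246.39809714  10.        ] [635.45341597 224.31923868  10.        ] 105.14600964994582 -0.21155741557156868
long edge -0.21202320120928142
```

View pics/w3c.png

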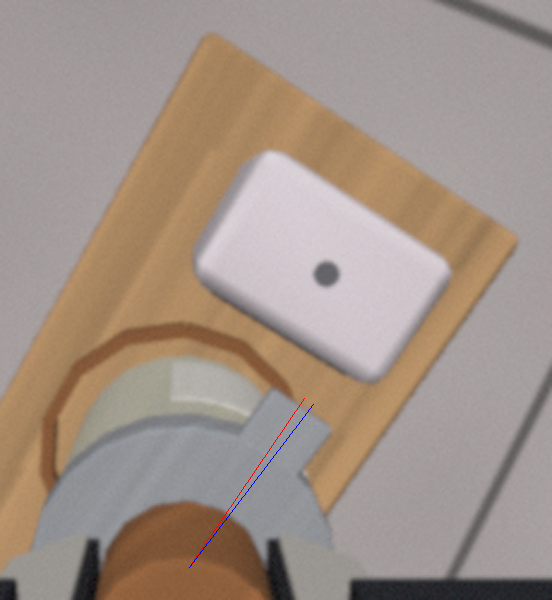

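```bash
python3 - <<'E'
from h import *
import pickle; from scipy.optimize import least_squares
cal=pickle.load(open('w3.pkl','rb'))
P=lambda x,y,z:onz('w',179.8+x/2.4,9.8+y/2.4,z,cal)[:2]
# lid top rim left arc pts, right arc pts in crop
L=[(38,510),(55,478),(75,455),(100,437),(130,423),(165,416),(200,418),(232,428),(308,482),(320,502),(327,522)]
Q=np.array([P(x,y,92) for x,y in L])
r=least_squares(lambda s:np.linalg.norm(Q-s[:2],axis=1)-34,[566,131]);print(r.x,r.fun.round(1))
o1,o2,i1,i2=P(270,390,92),P(333,430,92),P(243,432,92),P(302,470,92)
print('tab width',np.linalg.norm(o1-o2),'end edge angle',np.arctan2(*(o2-o1)[::-1]))
for c in (r.x,[566.8,131.2]):
    d=(o1+o2)/2-c;print('dir',np.arctan2(-d[0],d[1]),np.linalg.norm(d))
d=o1-i1;print(np.arctan2(-d[0],d[1]));d=o2-i2;print(np.arctan2(-d[0],d[1]))
E
```

```text
[564.59326741 130.77481696] [-0.8 -0.4 -0.1  0.1  0.5  0.5  0.2 -0.4 -0.2 -0.2 -0.4]
tab width 15.939991773574171 end edge angle -0.22483348703349282
dir -0.2744290024417161 43.727259801198464
dir -0.2274379917473465 42.76717798215559
-0.19192718557438287
-0.2591903229084631
```

Estimates put the tab at about -0.245 against the rack at -0.21, so I'll add about 2°, then release and rise.

>>> carry_out(
  moves=[0,0,0,0,0,-0.03,0.2,0,0,0,0,0,-0.06,0.2,0,0,0,0,0,-0.06,0.2,0,0,0,0,0,-0.06,0.45,0,0,0,0,0,-0.06,0.6,0,0,0,0,0,-0.06,0.6,0,0,-0.02,0,0,-0.06,0.7,0,0,-0.06,0,0,-0.06,0.8],
)

```text
time: 7.55
tool_pos: [566.1, 131.1, 137.9]
tcp_rot: [3.14, -0.003, 1.948]
contact_force: [-0.4, -0.5, -0.4]
grip_width: 66.5
```

>>> carry_out(
  moves=[0,0,-0.05,0,0,0,0.8,-0.05,0,-0.12,0,0,0,0.8,-0.12,0,-0.2,0,0,0,0.8,-0.2,0,-0.3,0,0,0,0.8,-0.25,0,-0.38,0,0,0,0.8,-0.25,0,-0.45,0,0,0,0.8,-0.25,0,-0.45,0,0,0,0.8,-0.25,0,-0.45,0,0,0,0.8],
)

```text
time: 8.35
tool_pos: [602.8, 37.6, 318.3]
tcp_rot: [3.139, -0.002, 1.948]
contact_force: [0.0, -0.0, -0.5]
grip_width: 73.8
```

```bash
python3 - <<'E'
from h import *
o=get_obs();print(o['tool_pos'],o['tcp_rot'],o['contact_force'],o['time'])
import pickle;pickle.dump(get_calibration('wrist'),open('w4.pkl','wb'))
cv2.imwrite("pics/w4.png",capture('wrist')[:,:,::-1])
E
```

```text
[602.82932681  37.57255101 318.28507766] [ 3.13922638e+00 -2.12621601e-03  1.94825246e+00] [ 0.03265288 -0.00874924 -0.47995529] 8.35
```

View pics/w4.png

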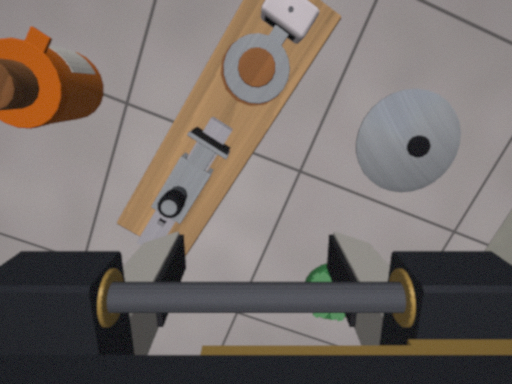

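The jar's tab at (280,34) now points to the reader. Next I'll measure a close crop.

```bash
python3 - <<'E'
import cv2
im=cv2.imread('pics/w4.png')
cv2.imwrite('pics/w4a.png',cv2.resize(im[0:110,210:350],None,fx=5,fy=5,interpolation=cv2.INTER_CUBIC))
cv2.imwrite('pics/w4b.png',cv2.resize(im[110:250,110:250],None,fx=4,fy=4,interpolation=cv2.INTER_CUBIC))
E
```

```text
(no output)
```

View pics/w4a.png

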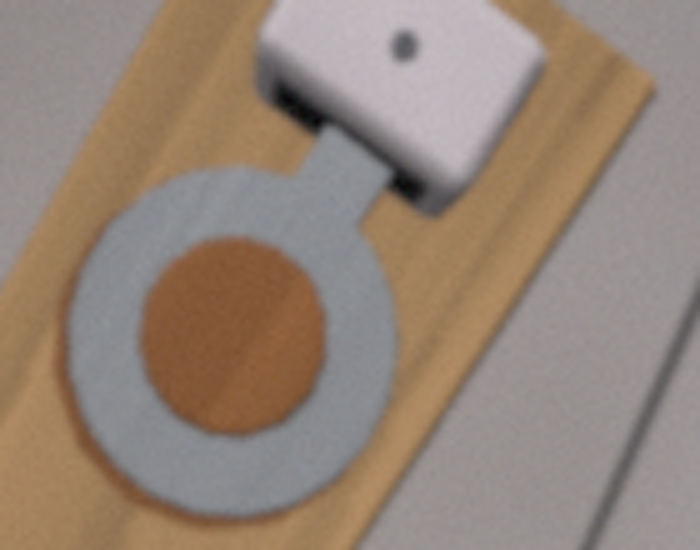

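View pics/w4b.png

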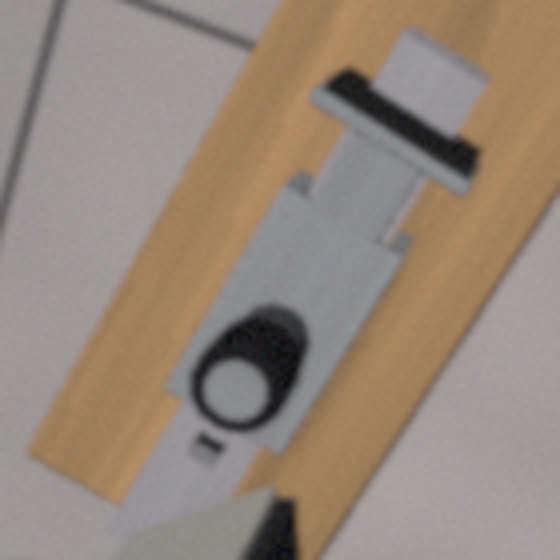

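```bash
python3 - <<'E'
from h import *
import pickle
cal=pickle.load(open('w4.pkl','rb'))
a=lambda x,y,z:onz('w',209.6+x/5,-.4+y/5,z,cal)[:2]
b=lambda x,y,z:onz('w',109.6+x/4,109.6+y/4,z,cal)[:2]
yw=lambda d:round(float(np.arctan2(-d[0],d[1])),3)
# lid: grey mask circle-fit
from scipy.optimize import least_squares
L=[(68,340),(85,260),(130,200),(190,172),(240,165),(398,340),(385,280),(380,420),(340,480),(240,518),(150,490),(95,430)]
Q=np.array([a(x,y,92) for x,y in L])
r=least_squares(lambda s:np.linalg.norm(Q-s[:2],axis=1)-s[2],[566,131,34]);print('lid',r.x,r.fun.round(1))
te=(a(328,125,92)+a(393,175,92))/2
print('tab',te,yw(te-r.x[:2]),np.linalg.norm(te-r.x[:2]))
print('tab sides',yw(a(328,125,92)-a(300,175,92)),yw(a(393,175,92)-a(357,225,92)))
print('jarknob',a(233,336,122))
pk=b(235,393,92);print('plunger',pk, 'line',yw(a(233,336,122)-pk),np.linalg.norm(a(233,336,122)-pk))
print('board long', yw(a(655,88,10)-b(330,545,10)), yw(b(300,0,10)-b(30,455,10)))
print('board right corner',a(655,88,10),'lower left',b(30,455,10))
f1,f2=b(345,72,60),b(475,160,60);print('plate rubber',f1,f2,np.linalg.norm(f1-f2),round(float(np.arctan2(*(f2-f1)[::-1])),3),(f1+f2)/2)
print('window centre dir', yw(a(404,46,60)-r.x[:2]))
E
```

```text
lid [566.01782179 129.07986368  33.56516657] [ 0.   0.3  0.5 -0.1  0.  -0.1 -0.6 -0.1  0.8  0.4 -0.4 -0.7]
tab [575.97917193 172.02645398] -0.228 44.08671131707022
tab sides -0.164 -0.272
jarknob [565.76248658 129.18921267]
plunger [527.52804008 -47.48808003] line -0.213 180.7670839830626
board long -0.197 -0.215
board right corner [637.14194909 223.9861376 ] lower left [ 456.90485814 -132.1473428 ]
plate rubber [523.99215642  45.07380196] [567.96554907  34.79364561] 45.15906195064259 -0.23 [545.97885275  39.93372379]
window centre dir -0.157
```

Tab yaw is about -0.23 and the rack about -0.21, so the label faces the reader to within about 1°. Now I'll move above the plunger knob at (527.5,-47).

>>> carry_out(
  moves=[-0.02,-0.05,0.03,0,0,0.15,0.7,-0.05,-0.12,0.07,0,0,0.3,0.6,-0.09,-0.19,0.13,0,0,0.5,0.6,-0.1275,-0.253,0.2,0,0,0.7,0.6,-0.1275,-0.253,0.3,0,0,0.85,0.6,-0.1275,-0.253,0.38,0,0,1,0.6,-0.1275,-0.253,0.42,0,0,1,0.6,-0.1275,-0.253,0.42,0,0,1,0.6],
)

```text
time: 9.2
tool_pos: [524.4, -45.5, 145.4]
tcp_rot: [-3.132, -0.003, 1.426]
contact_force: [0.2, 0.3, 0.9]
grip_width: 55.2
```

```bash
python3 - <<'E'
from h import *
o=get_obs();print(o['tool_pos'],o['tcp_rot'],o['contact_force'],o['time'])
cal=get_calibration('wrist');print(proj('w',[527.5,-47,92],cal))
cv2.imwrite("pics/w5.png",capture('wrist')[:,:,::-1])
E
```

```text
[524.4221696  -45.54695881 145.3991512 ] [-3.13218311 -0.00349333  1.42560018] [0.1863778  0.2999544  0.89865576] 9.2
[263.95644446 224.5125772 ]
```

View pics/w5.png

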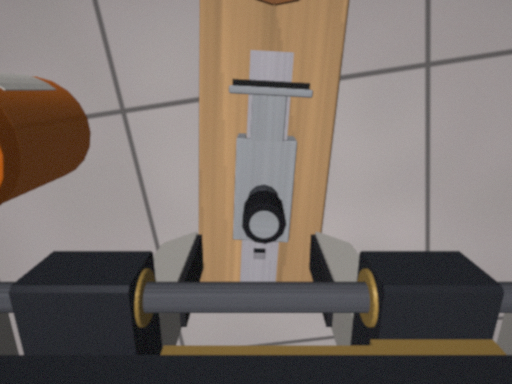

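Knob top at (264,225) matches the prediction. Descend, then grip.

>>> carry_out(
  moves=[-0.0025,0.0098,0.03,-0.018,0,0,0.6,-0.0025,0.0098,0.08,-0.018,0,0,0.6,-0.0025,0.0098,0.12,-0.018,0,0,0.6,-0.0025,0.0098,0.155,-0.018,0,0,0.6,-0.0025,0.0098,0.171,-0.018,0,0,0.6,-0.0025,0.0098,0.171,-0.018,0,0,0.6,-0.0025,0.0098,0.171,-0.018,0,0,0.6,-0.0025,0.0098,0.171,-0.018,0,0,0.5],
)

```text
time: 10.05
tool_pos: [529.7, -47.2, 79.8]
tcp_rot: [3.136, -0.003, 1.426]
contact_force: [-0.7, 0.3, -0.9]
grip_width: 50.8
```

>>> carry_out(
  moves=[0,0,0,0,0,0,0.3,0,0,0,0,0,0,0.1,0,0,0,0,0,0,0.1,0,0,0,0,0,0,0.1,0,0,0,0,0,0,0.1,0,0,0,0,0,0,0.1,0,0,0,0,0,0,0.1,0,0,0,0,0,0,0.1],
)

```text
time: 10.85
tool_pos: [528.6, -47.0, 80.1]
tcp_rot: [3.138, -0.003, 1.426]
contact_force: [-5.0, -0.2, 4.6]
grip_width: 27.1
```

```bash
python3 - <<'E'
from h import *
o=get_obs();print(o['tool_pos'],o['tcp_rot'],o['contact_force'],o['moment'],o['grip_width'],o['time'])
cv2.imwrite("pics/w6.png",capture('wrist')[:,:,::-1])
E
```

```text
[528.64338654 -47.01489373  80.0920062 ] [ 3.13845982e+00 -3.01261358e-03  1.42614553e+00] [-4.95615994 -0.18896478  4.64671737] [ 0.02380203  0.64777532 -0.00519748] 27.119204305816403 10.85
```

View pics/w6.png

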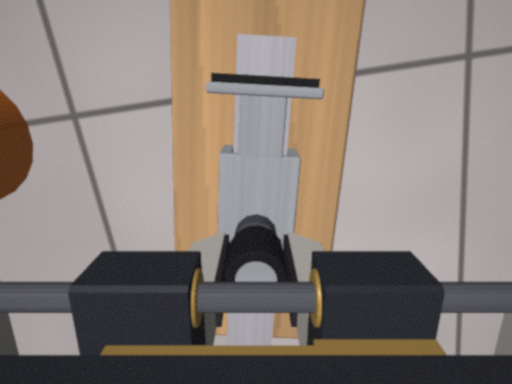

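>>> carry_out(
  moves=[0,-0.001,-0.006,0,0,0,0.1,0,-0.002,-0.012,0,0,0,0.1,0,-0.003,-0.018,0,0,0,0.1,0,-0.003,-0.024,0,0,0,0.1,0,-0.003,-0.03,0,0,0,0.1,0,-0.003,-0.033,0,0,0,0.1,0,-0.003,-0.033,0,0,0,0.1,0,-0.003,-0.033,0,0,0,0.1],
)

```text
time: 11.7
tool_pos: [528.2, -47.0, 93.6]
tcp_rot: [3.137, -0.003, 1.426]
contact_force: [5.9, -0.1, -5.2]
grip_width: 27.3
```

```bash
python3 - <<'E'
from h import *
o=get_obs();print(o['tool_pos'],o['tcp_rot'],o['contact_force'],o['moment'],o['grip_width'],o['time'])
cv2.imwrite("pics/w7.png",capture('wrist')[:,:,::-1])
E
```

```text
[528.23380015 -46.99519546  93.55655224] [ 3.13652467e+00 -3.02685686e-03  1.42601707e+00] [ 5.93474258 -0.14574459 -5.21427947] [-0.11033503 -1.02509083 -0.03317622] 27.317759947619763 11.7
```

View pics/w7.png

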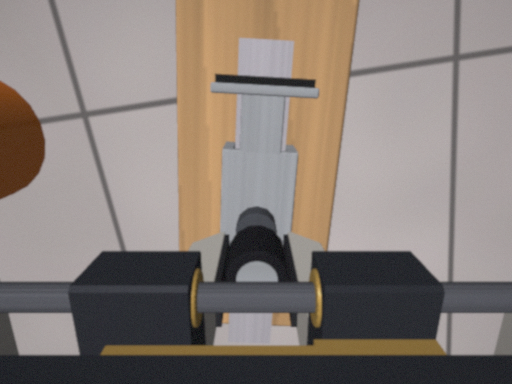

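The plunger lifted 13.5 mm with about 5 N of spring force, as expected. Now slide 50 mm towards the jar.

>>> carry_out(
  moves=[0.02,0.0025,0,0,0,0,0.1,0.045,0.004,0,0,0,0,0.1,0.07,0.006,0,0,0,0,0.1,0.095,0.0075,0,0,0,0,0.1,0.115,0.009,0,0,0,0,0.1,0.125,0.0093,0,0,0,0,0.1,0.125,0.0093,0,0,0,0,0.1,0.125,0.0093,0,0,0,0,0.1],
)

```text
time: 12.55
tool_pos: [538.6, 2.6, 93.5]
tcp_rot: [3.138, -0.004, 1.426]
contact_force: [-2.2, 2.3, -4.5]
grip_width: 27.4
```

```bash
python3 - <<'E'
from h import *
o=get_obs();print(o['tool_pos'],o['tcp_rot'],o['contact_force'],o['moment'],o['grip_width'],o['time'])
d=o['tool_pos'][:2]-[528.4,-47.0]; print('slide',d@[.2085,.978],'lat',d@[.978,-.2085])
cv2.imwrite("pics/w8.png",capture('wrist')[:,:,::-1])
E
```

```text
[538.55732491   2.57736563  93.45082775] [ 3.1380514  -0.00370066  1.42631409] [-2.18768223  2.30972074 -4.4863157 ] [0.2816938  0.29883495 0.01370076] 27.382487762024194 12.55
slide 50.604465829479786 lat -0.40301697600726133
```

View pics/w8.png

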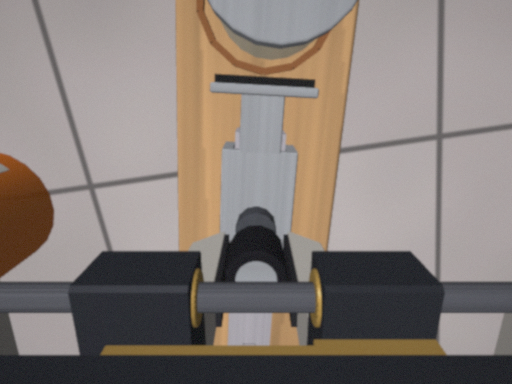

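>>> carry_out(
  moves=[-0.0012,0,0.006,0,0,0,0.1,-0.0012,0,0.012,0,0,0,0.1,-0.0012,0,0.018,0,0,0,0.1,-0.0012,0,0.024,0,0,0,0.1,-0.0012,0,0.03,0,0,0,0.1,-0.0012,0,0.034,0,0,0,0.1,-0.0012,0,0.034,0,0,0,0.1,-0.0012,0,0.034,0,0,0,0.1],
)

```text
time: 13.4
tool_pos: [538.4, 1.8, 80.2]
tcp_rot: [3.138, -0.003, 1.426]
contact_force: [-2.7, 1.1, 2.5]
grip_width: 27.3
```

```bash
python3 - <<'E'
from h import *
o=get_obs();print(o['tool_pos'],o['tcp_rot'],o['contact_force'],o['moment'],o['grip_width'],o['time'])
d=o['tool_pos'][:2]-[528.4,-47.0]; print('slide',d@[.2085,.978],'lat',d@[.978,-.2085])
cv2.imwrite("pics/w9.png",capture('wrist')[:,:,::-1])
cv2.imwrite("pics/s9.png",cv2.resize(capture('scene')[120:240,180:360,::-1],None,fx=4.4,fy=4.4,interpolation=cv2.INTER_CUBIC))
E
```

```text
[538.44713788   1.80993654  80.16848635] [ 3.13801349 -0.00339045  1.42608986] [-2.68949733  1.11842319  2.51725345] [0.1368876  0.67648024 0.00583386] 27.32335170077573 13.4
slide 49.83094618254029 lat -0.35077091933555743
```

View pics/w9.png

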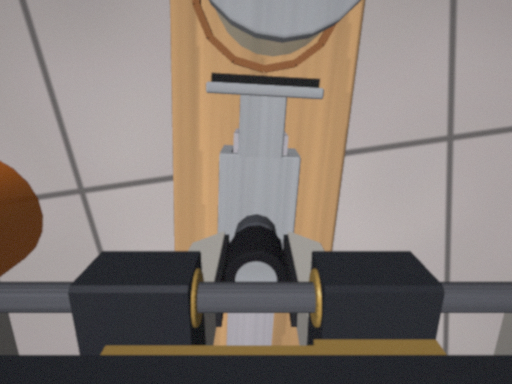

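View pics/s9.png

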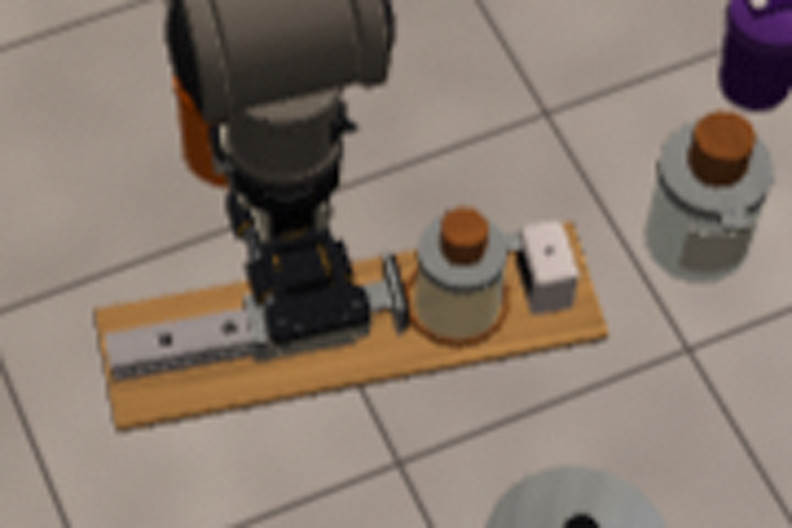

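>>> carry_out(
  moves=[0,0,0.002,0,0,0,0.1,0,0,0.004,0,0,0,0.1,0.003,0,0.004,0,0,0,0.1,0.007,0,0.004,0,0,0,0.1,0.007,0,0.004,0,0,0,0.1,0.007,0,0.004,0,0,0,0.1,0.007,0,0.004,0,0,0,0.1,0.007,0,0.004,0,0,0,0.1],
)

```text
time: 14.3
tool_pos: [538.9, 3.4, 80.0]
tcp_rot: [3.137, -0.002, 1.426]
contact_force: [-8.3, -4.4, 13.4]
grip_width: 27.3
```

```bash
python3 - <<'E'
from h import *
o=get_obs();print(o['tool_pos'],o['tcp_rot'],o['contact_force'],o['moment'],o['grip_width'],o['time'])
d=o['tool_pos'][:2]-[528.4,-47.0]; print('slide',d@[.2085,.978],'lat',d@[.978,-.2085])
E
```

```text
[538.88289179   3.36387797  80.0021114 ] [ 3.13705525e+00 -1.52701413e-03  1.42640307e+00] [-8.30699339 -4.44916832 13.43057054] [-7.09296965e-01  1.51397203e+00  8.21870250e-04] 27.2758558753061 14.3
slide 51.4415555974508 lat -0.24860038790878758
```

Extra pressing moved it only 0.17 mm at 13 N, and a sideways push met resistance, so the pin is home and locked. I'll ease off to a light hold.

>>> carry_out(
  moves=[-0.002,0,0.001,0,0,0,0.1,-0.004,-0.001,0.001,0,0,0,0.1,-0.004,-0.001,0.001,0,0,0,0.1,-0.004,-0.001,0.001,0,0,0,0.1,-0.004,-0.001,0.001,0,0,0,0.1,-0.004,-0.001,0.001,0,0,0,0.1,-0.004,-0.001,0.001,0,0,0,0.1,-0.004,-0.001,0.001,0,0,0,0.1],
)

```text
time: 15.1
tool_pos: [538.4, 1.9, 80.1]
tcp_rot: [3.136, -0.002, 1.426]
contact_force: [-5.2, 1.1, 6.2]
grip_width: 27.5
```

```bash
python3 - <<'E'
from h import *
o=get_obs();print(o['tool_pos'],o['tcp_rot'],o['contact_force'],o['moment'],o['grip_width'],o['time'])
d=o['tool_pos'][:2]-[528.4,-47.0]; print('slide',d@[.2085,.978],'lat',d@[.978,-.2085])
cv2.imwrite("pics/t10.png",capture('top')[:,:,::-1])
cv2.imwrite("pics/t10c.png",cv2.resize(capture('top')[180:250,180:320,::-1],None,fx=5.5,fy=5.5,interpolation=cv2.INTER_CUBIC))
E
```

```text
[538.4388893    1.87065281  80.05838963] [ 3.13648124e+00 -1.51675512e-03  1.42649487e+00] [-5.16451182  1.11816245  6.24334197] [ 0.21008442  0.88012625 -0.03076591] 27.543561866169 15.1
slide 49.888606872537274 lat -0.3714973727391353
```

View pics/t10.png

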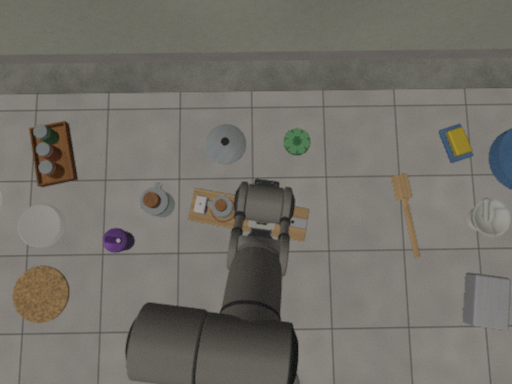

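View pics/t10c.png

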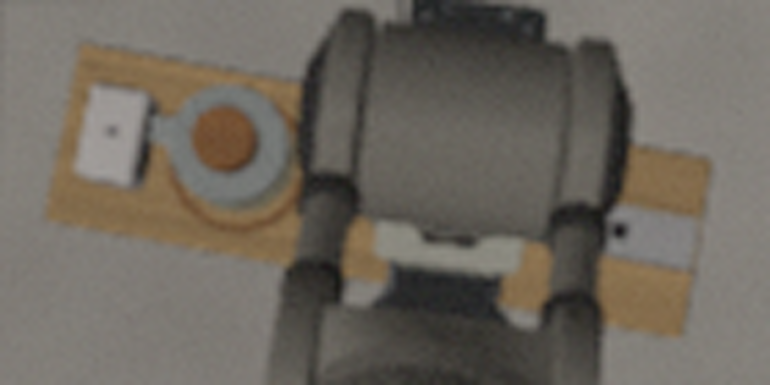

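The top view shows the bystanders at their starting pixels: cup (117,240), pot lid (226,144), spatula (406,210), pill box (297,141). The tab at (157,130) in the crop points to the reader.

```bash
python3 -c "
from plant import *
print(close_job())"
```

```text
the job is handed in; nothing more can be done
None
```

The jar now faces the reader, and the stop is pinned in the next hole with the plunger knob still gripped. I handed the job in at about 15.2 s of the 51 s allowed; no verdict was given.

- **Jar:** I gripped the wooden knob and turned the jar by about 1.59 rad (91°). The last wrist-camera check put the tab at -0.23 rad and the rack at about -0.21 rad, roughly 1° apart. The top view suggested about 2°, so the two disagree slightly. Single measurements of the tab's sides were spread by several degrees. I left this small error uncorrected.
- **Stop:** I lifted the plunger 13.5 mm, feeling about 5 N of spring force. I then slid the stop towards the jar and lowered the pin. The final slide was 49.9 mm.
- **Pin home:** The tool came back to 80.1 mm, the same height as before the lift. Pressing with 13 N moved it only 0.2 mm. A sideways push moved it 1.6 mm and met 4.4 N of resistance, so I judged it locked.
- **Final hold:** The knob is held with a 27.5 mm grip, pressing down with about 6 N and sideways with about 5 N.
- **Bystanders:** The cup, pot lid, spatula and pill organiser look unmoved in the final top view.

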